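Put the balance's check weights back in their graded tray

TASK

The balance has been checked; put its four loose steel weights back in the wooden tray so that they stand in a row in order of size, each upright and fully down in the seat made for it (the largest weight in the largest seat, and so on down to the smallest). Lower them into place, do not drop or topple any, and leave the tweezers and the marker where they lie.

Things in the scene. Friction and masses are not known exactly. Their poses are not given: they have to be found in the camera images.
- weight_500_mid (a point): The largest of the four loose stainless steel laboratory weights (500 g), standing upright: a plain round body 38 mm in diameter and 48 mm high with a thinner neck and a knob of 24 mm diameter on top, 70 mm high overall. The point is on its axis, half-way up (35 mm above its underside); z points up its axis. Grip it round the body, at least 12 mm above its underside so that the fingers clear the seat's rim.
- weight_200_mid (a point): The second largest of the four loose stainless steel laboratory weights (200 g), standing upright: a plain round body 29 mm in diameter and 37 mm high with a thinner neck and a knob of 18 mm diameter on top, 54 mm high overall. The point is on its axis, half-way up (27 mm above its underside); z points up its axis. Grip it round the body, at least 12 mm above its underside so that the fingers clear the seat's rim.
- weight_100_mid (a point): The second smallest of the four loose stainless steel laboratory weights (100 g), standing upright: a plain round body 23 mm in diameter and 30 mm high with a thinner neck and a knob of 14 mm diameter on top, 44 mm high overall. The point is on its axis, half-way up (22 mm above its underside); z points up its axis. Grip it round the body, at least 12 mm above its underside so that the fingers clear the seat's rim.
- weight_50_mid (a point): The smallest of the four loose stainless steel laboratory weights (50 g), standing upright: a plain round body 17 mm in diameter and 21 mm high with a thinner neck and a knob of 11 mm diameter on top, 31 mm high overall. The point is on its axis, half-way up (15.5 mm above its underside); z points up its axis. Grip it round the body, at least 12 mm above its underside so that the fingers clear the seat's rim.
- seat_500: The largest round black-rimmed seat in the tray, for the largest weight: flat grey floor 48 mm across (5 mm clearance round the weight), 8 mm deep, top 3 mm flared. The fixed hardwood tray (78 x 238 mm, top 14 mm above the bench) lies at any angle and holds all four seats in one row by size, centres 62, 54 and 50 mm apart from the largest on. Origin: centre of its floor; z up, y along the row towards the smallest seat.
- seat_200: The second largest round black-rimmed seat in the tray, for the second largest weight: flat grey floor 39 mm across (5 mm clearance round the weight), 8 mm deep, top 3 mm flared. Origin: centre of its floor; z up, y along the row towards the smallest seat.
- seat_100: The second smallest round black-rimmed seat in the tray, for the second smallest weight: flat grey floor 33 mm across (5 mm clearance round the weight), 8 mm deep, top 3 mm flared. Origin: centre of its floor; z up, y along the row towards the smallest seat.
- seat_50: The smallest round black-rimmed seat in the tray, for the smallest weight: flat grey floor 27 mm across (5 mm clearance round the weight), 8 mm deep, top 3 mm flared. Origin: centre of its floor; z up, y along the row towards the smallest seat.
- tweezers: Bystander: steel tweezers, 127 mm long, lying on the bench nearer the robot than the weights. Origin at the centre of the underside.
- marker_1: Bystander: white felt marker with a black cap, 130 mm long, 17 mm high, lying beyond the weights near the far edge of the bench. Origin at the centre of the underside.

How it is judged:
At the end, for the whole second after the job is handed in: Each of the four weights stands upright (within 0.06 rad) on the floor of its own seat: its axis within 9 mm of the seat's centre, its underside within 2.5 mm of the floor, released and at rest (horizontal distance between weight_500_mid and seat_500 below 0.009 m and z of weight_500_mid in the frame of seat_500 between 0.031 and 0.0375 m and angle between each of weight_500_mid, weight_200_mid, weight_100_mid, weight_50_mid's own z axis and vertical below 0.06 rad and linear speed of each of weight_500, weight_200, weight_100, weight_50 below 0.02 m/s and horizontal distance between weight_200_mid and seat_200 below 0.009 m and z of weight_200_mid in the frame of seat_200 between 0.023 and 0.0295 m and horizontal distance between weight_100_mid and seat_100 below 0.009 m and z of weight_100_mid in the frame of seat_100 between 0.018 and 0.0245 m and horizontal distance between weight_50_mid and seat_50 below 0.009 m and z of weight_50_mid in the frame of seat_50 between 0.0115 and 0.018 m); the robot touches nothing.
It fails at once if a weight is knocked over (angle between any of weight_500_mid, weight_200_mid, weight_100_mid, weight_50_mid's own z axis and vertical above 0.6 rad).
It fails at once if a weight is let go in the air and falls more than about 2 cm ((linear speed of weight_500 above 0.65 m/s and contact force between the fingers and weight_500 below 0.05 N) or (linear speed of weight_200 above 0.65 m/s and contact force between the fingers and weight_200 below 0.05 N) or (linear speed of weight_100 above 0.65 m/s and contact force between the fingers and weight_100 below 0.05 N) or (linear speed of weight_50 above 0.65 m/s and contact force between the fingers and weight_50 below 0.05 N)).
It fails at once if the tweezers is disturbed (moved more than 15 mm) (distance of tweezers from where it was at the start of the episode above 0.015 m).
It fails at once if the marker is disturbed (moved more than 15 mm) (distance of marker_1 from where it was at the start of the episode above 0.015 m).
It also fails if it takes over 93 s, if anything falls off the work surface, if the arm or the gripper's body presses on something with over 40 N, if the wrist force passes 120 N, or if a joint passes its speed limit or range.

ROBOT

A 6-joint arm with a two-finger parallel gripper is mounted at the origin on the work surface; the furniture and walls round the work are solid. World frame = base frame: x ahead of the robot, y to its left, z up, the work surface at z = 0. Lengths are in m, angles in rad, forces in N, time in s.
With the tool pointing down it reaches from about 0.425 to 1.125 m from the base axis. Payload 14.9 kg.
Tool frame: the origin (TCP) lies on the centre line of the jaws, within the pads' length; the fingertips stand 17 mm ahead of it and the grasp point (between the pads) lies 2 mm behind it; z points along the fingers, y is the line along which they close (so a half turn about z gives the same grasp; the last joint's range is limited). The gripper opens to 91 mm and grips with 3 to 60 N. Pads are 32 mm wide; open, the fingers measure 118 mm over their backs; the gripper's body (76 mm by 178 mm) begins 60 mm behind the grasp point.
Start: joints at [1.102, 0.379, 1.734, -0, 1.028, -0.033], TCP at [0.296, 0.635, 0.203] pointing down, gripper open.
Joint ranges: [-2.77, 2.77], [-0.74, 2.19], [0, 2.66], [-1.06, 4.2], [0.31, 2.87], [-3.08, 3.08]. Speed limits (rad/s): [1.89, 1.89, 2.39, 3.14, 3.14, 3.14].

INTERFACE

Orientations are given as [roll, pitch, yaw] about the fixed x, y, z axes, in that order (R = Rz(yaw) Ry(pitch) Rx(roll)).
In Python, from station import get_state, imaging, hand_in gives the robot as it stands.
- The arm moves only by the tool arm_command, never from a script. Its argument "series" is a list of rows, each a list of 5 numbers: the shift along the world's x, y, z in m, then the turn about the world's z in rad, then the gripper command: -1 is shut, 1 is fully open, values between are in proportion. In form: [[tx, ty, tz, twist, fingers], ...]. A call has 1 to 20 rows; each row shifts and turns the commanded pose from where the row before left it; what a row does not reach is not made up. A row lasts 1/12 s, in which the tool goes at most 41.7 mm and 7.16 degrees, less where a joint would pass 70% of its speed; a pose out of reach is approached as far as the arm can. A call is refused whole if a number of a shift passes 0.0417 or a number of a turn 0.125, either way. A call with a gripper value outside its range is refused whole. The fingers move at their own pace and stop on an object; "grip_force" is the grip in N (left out, the last holds). Time passes only in rows, so rows that do not move let the fingers close. It gives the time, the measured TCP pose, the force, the opening and the grip force at its end, in the units of the state.
- get_state(): the state, without advancing time (a new reading comes with each control period).
- imaging.read_camera(name): name is "scene" or "side" or "wrist"; returns a dict with "frame" (420x560x3 uint8, red, green, blue), "fx", "fy", "cx", "cy" (pixels), "rvec" (rotation vector, rad) and "tvec" (3), from world to camera coordinates, as OpenCV has them. Camera axes: x right, y down, z forward; pixel columns grow to the right and rows downward; lengths in m; the calibration is good to about 2 mm. The wrist camera is an equidistant fisheye: a pixel r from the principal point sees the ray r / f radians off the axis. A picture is of the moment at which its call begins. There is no depth.
- hand_in(): hands the job in; it is judged then, once.
The state is a dict: "clock": time; "qpos": joint angles; "joint_vel": joint speeds; "joint_torque": joint torques, N m; "tool_pos": TCP position; "tcp_rot": TCP orientation; "force": force on the tool from outside, world axes, zero at the start; "torque": the same for the moment, N m; "grip_width": finger opening in m; "grip_force": force on a finger pad.
Only numpy, scipy, OpenCV 4.12 (cv2) and the standard library are available. Lean on these libraries where they do the work, as an engineer would, in place of code of your own. Each camera call takes 0.05 s, during which the arm holds its last target. There are 200 camera calls.

## Working session

There is one attempt and no reset: what is moved stays moved. The work goes in short steps, Python scripts to look and compute and a tool call to move; the robot and the scene stay as the last step left them, time stands still between calls to the robot, and variables do not carry over. Pictures are saved under pics/ and viewed, at most 14 in all, crops included, and the job is handed in when it is done.

Besides the shell and the picture viewer there is one more tool, called after "Emit:" as name(argument=value, ...), one argument or row to a line, values as JSON. arm_command: Moves the arm, as the interface text tells. Its arguments: {"type":"object","properties":{"series":{"type":"array"},"grip_force":{"type":"number"}},"required":["series"]}

```bash
mkdir -p pics
python3 - <<'E'
from station import get_state, imaging
import cv2
print(get_state())
for n in ["scene","side","wrist"]:
    d=imaging.read_camera(n)
    print(n,{k:d[k] for k in d if k!="frame"})
    cv2.imwrite(f"pics/{n}0.png",d["frame"][:,:,::-1])
E
```

```text
{'clock': 0.0, 'qpos': array([ 1.10172255e+00,  3.79418083e-01,  1.73480235e+00,  3.58002760e-05,
        1.02850799e+00, -3.32661642e-02]), 'joint_vel': array([ 0.00032663, -0.00085815, -0.00031126,  0.00283224, -0.00326434,
        0.00106654]), 'joint_torque': array([ 3.32494628e-04, -7.63728476e+01, -4.34370124e+01,  6.50837598e-02,
        4.23598860e-02, -1.11379777e-04]), 'tool_pos': array([0.2952827 , 0.63420085, 0.20207093]), 'tcp_rot': array([-3.14045853e+00, -6.84017513e-05,  2.70576650e+00]), 'force': array([ 0.26774521,  0.24106412, -0.29194249]), 'torque': array([ 0.01880043, -0.04378796, -0.00276553]), 'grip_force': 0.0, 'grip_width': 0.09154659599057505}
scene {'fx': 379.84771411602753, 'fy': 379.84771411602753, 'cx': 279.56954476511163, 'cy': 215.07972971604298, 'rvec': array([ 2.03465139, -1.21073761,  0.53531283]), 'tvec': array([-0.21784588,  0.33613939,  0.57644744])}
side {'fx': 540.0266906325187, 'fy': 540.0266906325187, 'cx': 291.17234746371463, 'cy': 210.31505167962536, 'rvec': array([ 0.17799917, -2.8024271 ,  1.23748852]), 'tvec': array([0.52090894, 0.04640938, 1.07437894])}
wrist {'fx': 325.19226210127806, 'fy': 325.19226210127806, 'cx': 276.14394884368517, 'cy': 208.72872372388858, 'rvec': array([-2.42692961, -1.54706898, -0.23320831]), 'tvec': array([-0.69999409, -0.03299407,  0.3930475 ])}
```

View pics/scene0.png

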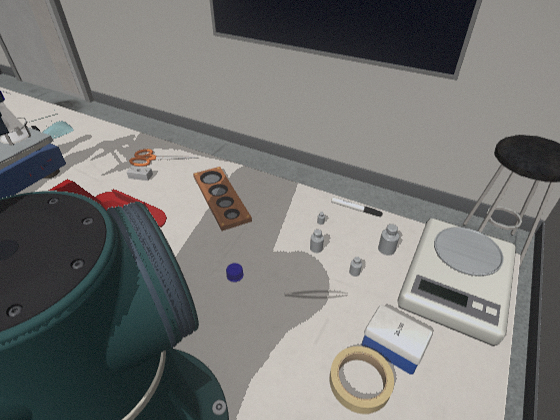

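View pics/side0.png

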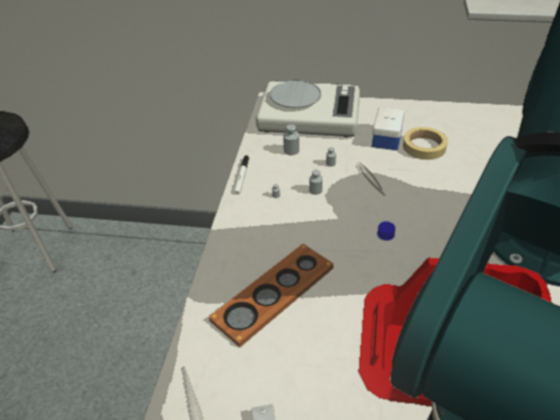

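View pics/wrist0.png

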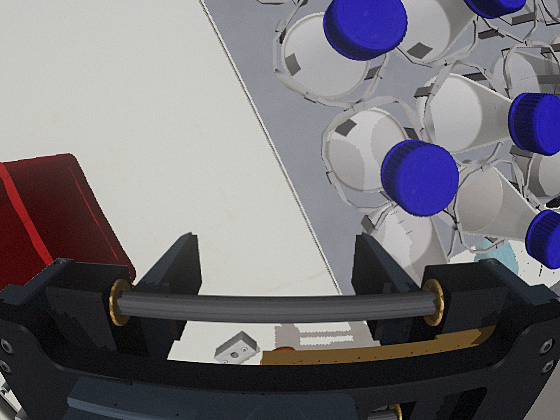

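Scene view: the weights are at about 500 (390,240), 200 (317,241), 100 (356,266) and 50 (321,218), with the tray at (222,198). Side view: the weights are at (291,140), (316,182), (331,157) and (276,191), and the seats from largest to smallest at (240,317), (266,295), (288,278) and (307,262). The wrist camera sees only bottles near the start pose.

```bash
cat > h.py <<'E'
from station import get_state, imaging
import cv2, numpy as np
def cam(n):
    d=imaging.read_camera(n); d["R"]=cv2.Rodrigues(d["rvec"])[0]; d["K"]=np.array([[d["fx"],0,d["cx"]],[0,d["fy"],d["cy"]],[0,0,1.]]); d["n"]=n; return d
def rays(d,uv):
    uv=np.atleast_2d(np.array(uv,float))
    m=(uv-[d["cx"],d["cy"]])/[d["fx"],d["fy"]]
    if d["n"]=="wrist":
        t=np.linalg.norm(m,axis=1,keepdims=True); v=np.c_[m/np.maximum(t,1e-9)*np.sin(t),np.cos(t)]
    else: v=np.c_[m,np.ones(len(m))]
    return v@d["R"], -d["R"].T@d["tvec"]
def plane(d,uv,z):
    v,c=rays(d,uv); return c+v*((z-c[2])/v[:,2:])
def proj(d,P):
    X=np.atleast_2d(P)@d["R"].T+d["tvec"]
    if d["n"]=="wrist":
        r=np.linalg.norm(X[:,:2],axis=1,keepdims=True); m=X[:,:2]/np.maximum(r,1e-9)*np.arctan2(r,X[:,2:])
    else: m=X[:,:2]/X[:,2:]
    return m*[d["fx"],d["fy"]]+[d["cx"],d["cy"]]
def tri(d1,u1,d2,u2):
    (v1,c1),(v2,c2)=rays(d1,u1),rays(d2,u2); v1=v1[0];v2=v2[0]
    s=np.linalg.lstsq(np.c_[v1,-v2],c2-c1,rcond=None)[0]; a=c1+s[0]*v1; b=c2+s[1]*v2
    return (a+b)/2, np.linalg.norm(a-b)
E
python3 - <<'E'
from h import *
s,d=cam("scene"),cam("side"); np.set_printoptions(precision=4,suppress=True)
for n,a,b in [("500",(390,240),(291,140)),("200",(317,241),(316,182)),("100",(356,266),(331,157)),("50",(321,218),(276,191))]: print(n,*tri(s,a,d,b))
print("seats",plane(d,[(240,317),(266,295),(288,278),(307,262)],.014))
print("seats scene",plane(s,[(210.5,178),(219,190),(225,202),(232,214)],.014))
print("bystanders",plane(d,[(242,175),(372,179)],0.01))
print(-s["R"].T@s["tvec"],-d["R"].T@d["tvec"])
a=cv2.resize(s["frame"][150:300,180:420],(800,500),interpolation=2); cv2.imwrite("pics/sz.png",a[:,:,::-1])
b=cv2.resize(d["frame"][110:350,190:400],(525,600),interpolation=2); cv2.imwrite("pics/dz.png",b[:,:,::-1])
E
```

```text
500 [ 0.5567 -0.2221  0.0308] 0.0022516235212391945
200 [ 0.4826 -0.0796  0.025 ] 0.002095224916429266
100 [ 0.4585 -0.18    0.0204] 0.003282972169708647
50 [ 0.5667 -0.0526  0.0145] 0.002688343590674082
seats [[0.575  0.2843 0.014 ]
 [0.5389 0.232  0.014 ]
 [0.5057 0.1885 0.014 ]
 [0.4758 0.1454 0.014 ]]
seats scene [[0.5737 0.2793 0.014 ]
 [0.5413 0.2281 0.014 ]
 [0.5082 0.1861 0.014 ]
 [0.4786 0.145  0.014 ]]
bystanders [[ 0.6515 -0.1029  0.01  ]
 [ 0.3613 -0.1209  0.01  ]]
[-0.0731 -0.2894  0.6353] [0.3979 0.8252 0.7672]
```

View pics/sz.png

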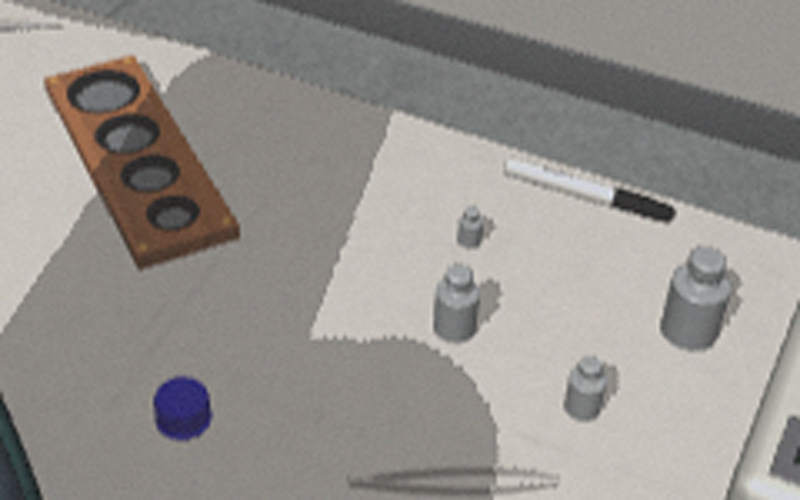

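View pics/dz.png

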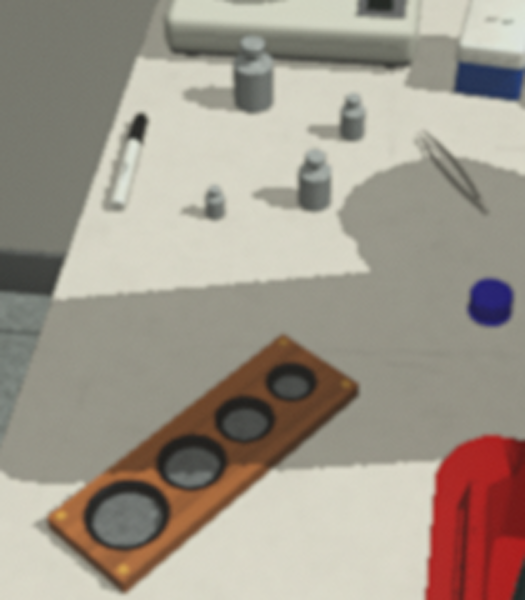

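The views give the same positions: triangulated mid-heights run 31, 25, 20 and 14.5 mm against the expected 35, 27, 22 and 15.5. Seat spacings are about 62, 54 and 52 mm. Next I check how the wrist camera is mounted and how high the balance stands.

Run:
```python
from h import *
from scipy.spatial.transform import Rotation as Ro
np.set_printoptions(precision=4,suppress=True)
g=get_state(); w=cam("wrist"); T=Ro.from_euler("xyz",g["tcp_rot"]).as_matrix()
c=-w["R"].T@w["tvec"]; print("cam in tool",T.T@(c-g["tool_pos"]),"axes cols x,y,z",T.T@w["R"].T)
s,d=cam("scene"),cam("side")
print("balance pan",tri(s,(468,250),d,(296,95)), "front-left bottom",plane(d,[(258,130),(358,134)],0), "cap",plane(d,[(387,231)],.01), "tweez",plane(d,[(360,165),(384,193)],0.004),"marker",plane(d,[(246,156),(238,192)],.01))
```

```text
cam in tool [ 0.0849  0.0006 -0.1822] axes cols x,y,z [[-0.0001 -0.955  -0.2965]
 [ 1.     -0.0001 -0.0001]
 [ 0.0001 -0.2965  0.955 ]]
balance pan (array([ 0.5647, -0.372 ,  0.066 ]), np.float64(0.006069498838717563)) front-left bottom [[ 0.6514 -0.2991  0.    ]
 [ 0.3999 -0.308   0.    ]] cap [[0.3275 0.0407 0.01  ]] tweez [[ 0.3897 -0.1767  0.004 ]
 [ 0.334  -0.0829  0.004 ]] marker [[ 0.6566 -0.1743  0.01  ]
 [ 0.6482 -0.0438  0.01  ]]
```

Emit:
arm_command(
  series=[
    [0.014,-0.0335,0.01,-0.125,0.2],
    [0.014,-0.0335,0.01,-0.125,0.2],
    [0.014,-0.0335,0.01,-0.125,0.2],
    [0.014,-0.0335,0.01,-0.125,0.2],
    [0.014,-0.0335,0,-0.125,0.2],
    [0.014,-0.0335,0,-0.125,0.2],
    [0.014,-0.0335,0,-0.125,0.2],
    [0.014,-0.0335,0,-0.125,0.2],
    [0.014,-0.0335,0,-0.125,0.2],
    [0.014,-0.0335,0,-0.125,0.2],
    [0.014,-0.0335,0,-0.125,0.2],
    [0.014,-0.0335,0,-0.125,0.2],
    [0.014,-0.0335,0,-0.125,0.2],
    [0.014,-0.0335,0,-0.125,0.2],
    [0,0,0,0,0.2],
    [0,0,0,0,0.2],
    [0,0,0,0,0.2],
  ],
)

```text
clock: 1.82
tool_pos: [0.4914, 0.1657, 0.2428]
tcp_rot: [-3.141, -0.0, 0.956]
force: [0.4, 0.1, 0.4]
grip_width: 0.0547
grip_force: 0.0
```

Run:
```python
from h import *
w=cam("wrist"); cv2.imwrite("pics/w1.png",w["frame"][:,:,::-1]); g=get_state(); print(g["tool_pos"],g["tcp_rot"])
print(proj(w,[[.575,.282,.014],[.54,.23,.014],[.507,.187,.014],[.477,.145,.014]]))
```

```text
[0.49122896 0.16616391 0.24272054] [-3.14143779e+00  8.62733471e-06  9.57412566e-01]
[[277.66103266  64.98634618]
 [278.75698207 114.26507895]
 [276.99696052 156.80343325]
 [276.74543497 195.94403226]]
```

View pics/w1.png

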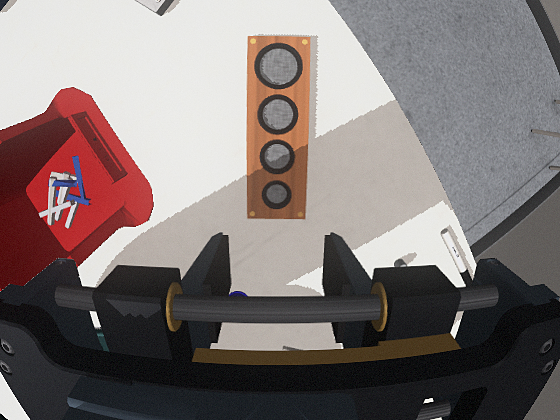

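The wrist view shows the tray upright in the picture, with seat centres at about (279,66), (278,114), (277,157) and (277,195), right where they were projected. I now fit circles to the seat rims.

```bash
cat >> h.py <<'E'
def seats(d,guess):
    g=cv2.cvtColor(d["frame"],cv2.COLOR_RGB2HSV)[:,:,2]; out=[]
    for P,r in zip(guess,(.027,.0225,.0195,.0165)):
        p=proj(d,P)[0]; a=np.linspace(0,2*np.pi,120,endpoint=False); pts=[]
        for t in a:   # outermost dark pixel along each spoke
            rr=np.arange(r*.6,r*1.35,.0002); Q=np.c_[P[0]+rr*np.cos(t),P[1]+rr*np.sin(t),np.full(len(rr),.014)]
            uv=proj(d,Q).astype(np.float32); v=cv2.remap(g,uv[None,:,0],uv[None,:,1],1)[0]
            k=np.where(v<45)[0]
            if len(k): pts.append(Q[k[-1],:2])
        pts=np.array(pts,np.float32); A=np.c_[2*pts,np.ones(len(pts))]
        for _ in range(3):
            x=np.linalg.lstsq(A,(pts**2).sum(1),rcond=None)[0]; R=np.sqrt(x[2]+x[0]**2+x[1]**2); e=abs(np.hypot(*(pts-x[:2]).T)-R)
            pts=pts[e<.0025]; A=A[e<.0025]
        out.append((x[0],x[1],R,len(pts)))
    return np.array(out)
E
python3 - <<'E'
from h import *
np.set_printoptions(precision=4,suppress=True)
w=cam("wrist"); G=np.array([[.575,.282,.014],[.54,.23,.014],[.507,.187,.014],[.477,.145,.014]])
for d in (w,cam("side")):
    S=seats(d,G); G2=np.c_[S[:,:2],G[:,2]]; S=seats(d,G2); print(d["n"],S,np.linalg.norm(np.diff(S[:,:2],axis=0),axis=1))
E
```

```text
Traceback (most recent call last):
  File "h.py", line 35, in seats
    x=np.linalg.lstsq(A,(pts**2).sum(1),rcond=None)[0]; R=np.sqrt(x[2]+x[0]**2+x[1]**2); e=abs(np.hypot(*(pts-x[:2]).T)-R)
                        ~~~~~~~~~~~~^^^
numpy.exceptions.AxisError: axis 1 is out of bounds for array of dimension 1
```

```bash
sed -i 's/v<45/v<.5*(v.min()+v.max())*.75/' h.py
python3 - <<'E'
from h import *
np.set_printoptions(precision=4,suppress=True)
w=cam("wrist"); G=np.array([[.575,.282,.014],[.54,.23,.014],[.507,.187,.014],[.477,.145,.014]])
for d in (w,cam("side")):
    g=cv2.cvtColor(d["frame"],cv2.COLOR_RGB2HSV)[:,:,2]; u=proj(d,G)[0].astype(int); print(g[u[1],u[0]:u[0]+40])
    S=seats(d,G); G2=np.c_[S[:,:2],G[:,2]]; S=seats(d,G2); print(d["n"],S,np.linalg.norm(np.diff(S[:,:2],axis=0),axis=1))
E
```

```text
[139 139 145 162 162 151 143 146 140 131 137 142 148 142 137 137 142 134
 146 161  66  59  67  69  62 139 205 196 196 206 207 210 200 191 192 190
 192 187 187 182]
wrist [[  0.5751   0.2812   0.0294  20.    ]
 [  0.5386   0.2311   0.025   64.    ]
 [  0.5069   0.1875   0.0219 115.    ]
 [  0.4774   0.1469   0.0188 120.    ]] [0.062  0.054  0.0501]
[130 131 133 134 132 129 127 129 129 133 139 141 126 100  74  55  55  83
 127 156 165 168 175 181 185 186 187 187 186 184 178 165 149 135 129 132
 147 176 206 224]
side [[  0.5752   0.2809   0.0284  97.    ]
 [  0.5388   0.2307   0.0239 105.    ]
 [  0.5071   0.1868   0.0207 106.    ]
 [  0.4776   0.1464   0.0173 112.    ]] [0.062  0.0542 0.05  ]h.py:31: RuntimeWarning: overflow encountered in scalar add
  k=np.where(v<.5*(v.min()+v.max())*.75)[0]
```

Seat spacings come out at 62, 54 and 50 mm in both views, an exact match with the given values. Next I look at the weights.

Emit:
arm_command(
  series=[
    [-0.0035,-0.039,0,0,0.3],
    [-0.0035,-0.039,0,0,0.3],
    [-0.0035,-0.039,0,0,0.3],
    [-0.0035,-0.039,0,0,0.3],
    [-0.0035,-0.039,0,0,0.3],
    [-0.0035,-0.039,0,0,0.3],
    [-0.0035,-0.039,0,0,0.3],
    [-0.0035,-0.039,0,0,0.3],
    [-0.0035,-0.039,0,0,0.3],
    [-0.0035,-0.039,0,0,0.3],
    [0,0,0,0,0.3],
    [0,0,0,0,0.3],
    [0,0,0,0,0.3],
  ],
)

```text
clock: 3.15
tool_pos: [0.4565, -0.2238, 0.2426]
tcp_rot: [-3.141, -0.0, 0.956]
force: [0.1, 0.3, 0.4]
grip_width: 0.0595
grip_force: 0.0
```

Run:
```python
from h import *
w=cam("wrist"); cv2.imwrite("pics/w2.png",w["frame"][:,:,::-1]); g=get_state(); print(g["tool_pos"],g["tcp_rot"])
print(proj(w,[[.557,-.222,.07],[.4826,-.08,.054],[.4585,-.18,.044],[.5667,-.0526,.031]]))
```

```text
[ 0.45662388 -0.22334553  0.24262154] [-3.14126557e+00 -7.49386961e-05  9.56984675e-01]
[[350.25158884 135.41656271]
 [221.97266066  70.56090094]
 [256.65128694 151.65241064]
 [269.40455199  15.7887845 ]]
```

View pics/w2.png

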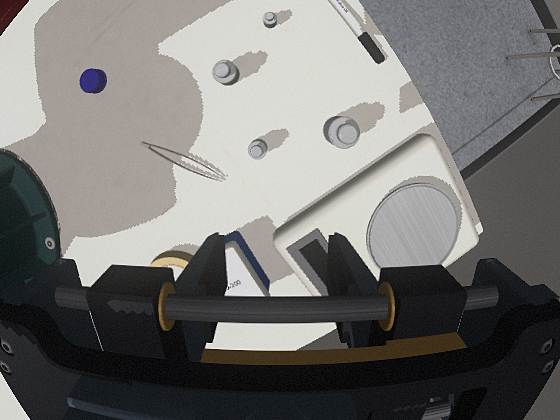

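The wrist view shows 50 at (269,19), 200 at (224,72), 100 at (257,149) and 500 at (343,131). I enlarge this part to read the knob tops.

Run:
```python
import cv2
f=cv2.imread("pics/w2.png")[0:165,200:380]; cv2.imwrite("pics/w2z.png",cv2.resize(f,None,fx=3.6,fy=3.6,interpolation=cv2.INTER_CUBIC))
```

```text
(no output)
```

View pics/w2z.png

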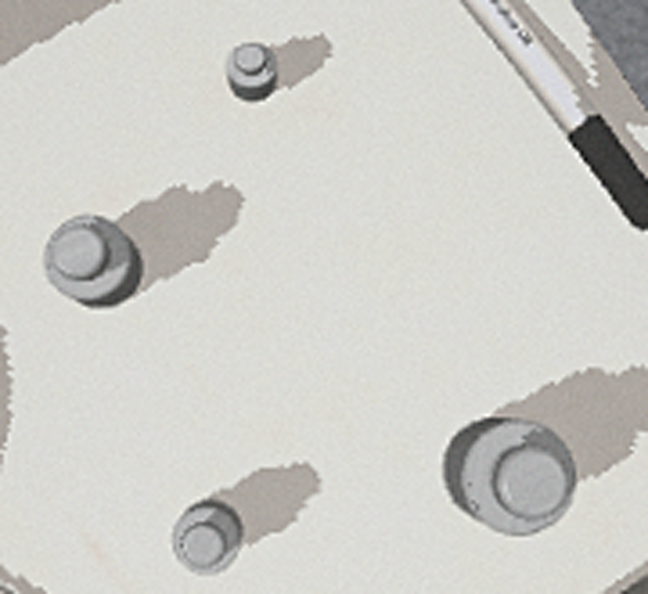

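Knob tops in the crop are at 50 (250,58), 200 (79,250), 100 (204,543) and 500 (535,480). For 500, the top shoulder circle is centred near (519,477).

Run:
```python
from h import *
np.set_printoptions(precision=4,suppress=True)
w=cam("wrist");s=cam("scene");d=cam("side")
for n,p,z in [("500",(535,480),.07),("200",(79,250),.054),("100",(204,543),.044),("50",(250,58),.031),("500sh",(519,477),.048)]:
    print(n,plane(w,[200+p[0]/3.6-.36,p[1]/3.6-.36],z))
# knob tops from zooms of scene and side
for n,a,b,z in [("500",(707,254),(253,44),.07),("200",(460,270),(316,156),.054),("100",(590,362),(352,99),.044),("50",(471,211),(214,190),.031)]:
    a=np.array(a)*.3+[180,150]-.35; b=np.array(b)*.4+[190,110]-.3
    print(n,plane(s,a,z),plane(d,b,z))
```

```text
500 [[ 0.5567 -0.218   0.07  ]]
200 [[ 0.4832 -0.0779  0.054 ]]
100 [[ 0.4591 -0.1782  0.044 ]]
50 [[ 0.5664 -0.0518  0.031 ]]
500sh [[ 0.556  -0.2182  0.048 ]]
500 [[ 0.5606 -0.2179  0.07  ]] [[ 0.5545 -0.2155  0.07  ]]
200 [[ 0.4867 -0.078   0.054 ]] [[ 0.4816 -0.0762  0.054 ]]
100 [[ 0.4604 -0.1786  0.044 ]] [[ 0.4588 -0.1753  0.044 ]]
50 [[ 0.5677 -0.0517  0.031 ]] [[ 0.5661 -0.0491  0.031 ]]
```

Emit:
arm_command(
  series=[
    [0.0333,0.0018,0,0,0.4],
    [0.0333,0.0018,0,0,0.4],
    [0.0333,0.0018,0,0,0.4],
    [0,0,-0.03,0,0.4],
    [0,0,-0.03,0,0.4],
    [0,0,-0.03,0,0.4],
    [0,0,-0.03,0,0.4],
    [0,0,-0.03,0,0.4],
    [0,0,-0.02,0,0.4],
    [0,0,-0.02,0,0.4],
    [0,0,-0.008,0,0.4],
    [0,0,0,0,0.4],
    [0,0,0,0,0.4],
    [0,0,0,0,0.4],
  ],
  grip_force=30,
)

```text
clock: 4.52
tool_pos: [0.5573, -0.2191, 0.046]
tcp_rot: [3.14, -0.0, 0.956]
force: [0.1, -0.4, 0.1]
grip_width: 0.0641
grip_force: 0.0
```

Emit:
arm_command(
  series=[
    [0,0,0,0,-0.3],
    [0,0,0,0,-0.6],
    [0,0,0,0,-1],
    [0,0,0,0,-1],
    [0,0,0,0,-1],
    [0,0,0,0,-1],
    [0,0,0,0,-1],
    [0,0,0,0,-1],
    [0,0,0.01,0,-1],
    [0,0,0.02,0,-1],
    [0,0,0,0,-1],
  ],
  grip_force=30,
)

```text
clock: 5.43
tool_pos: [0.5576, -0.2195, 0.0775]
tcp_rot: [3.139, -0.001, 0.956]
force: [1.6, -0.9, -2.9]
grip_width: 0.0219
grip_force: 30.0
```

The grip width of 22 mm does not fit the 38 mm body, so I look.

Run:
```python
from h import *
w=cam("wrist");s=cam("scene");d=cam("side"); print(get_state())
a=cv2.resize(w["frame"][180:360,150:410],None,fx=1.9,fy=1.9)[:340,:490]
b=cv2.resize(s["frame"][150:300,320:480],None,fx=2,fy=2); c=cv2.resize(d["frame"][80:220,230:390],None,fx=3,fy=3)[:,:480]
im=np.zeros((600,800,3),np.uint8); im[:300,:320]=b; im[:420,320:]=c; im[420:600,320:580]=w["frame"][180:360,150:410]
cv2.imwrite("pics/c1.png",im[:,:,::-1])
```

```text
{'clock': 5.5833, 'qpos': array([-4.14009555e-01,  4.03307240e-01,  1.98889039e+00, -8.14948154e-06,
        7.49581476e-01,  2.00997358e-01]), 'joint_vel': array([ 0.00027447,  0.01285733,  0.00494545, -0.00058899,  0.00039371,
        0.00066217]), 'joint_torque': array([ 4.82817215e-02, -7.35113668e+01, -3.65689945e+01,  7.28087383e-02,
        1.50301179e-02,  1.12397895e-03]), 'tool_pos': array([ 0.55610118, -0.21890604,  0.07442888]), 'tcp_rot': array([-3.14141106e+00,  4.26642191e-05,  9.55795383e-01]), 'force': array([-0.64673781,  0.335902  , -5.78241303]), 'torque': array([-0.13870084,  0.19019853,  0.0171158 ]), 'grip_force': 29.998931100417394, 'grip_width': 0.02192183100597493}
```

View pics/c1.png

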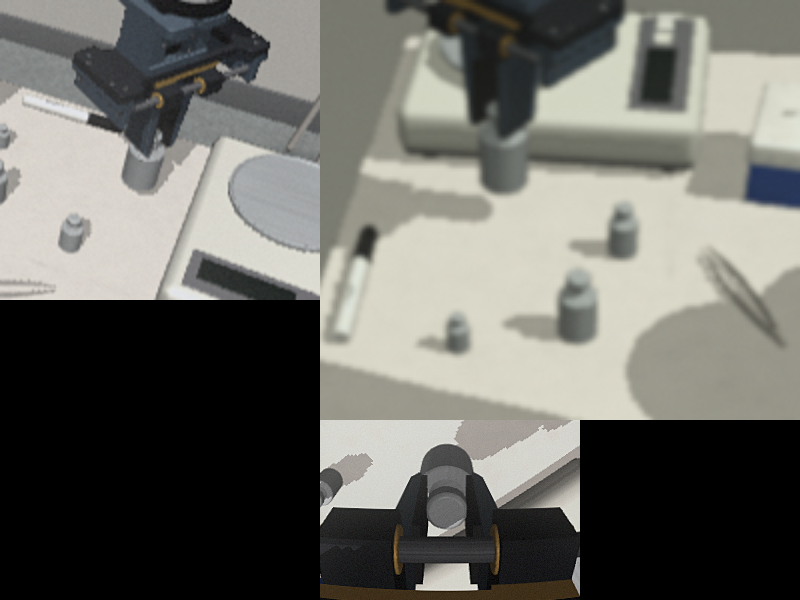

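The fingers seem to hold the neck or knob and not the body, so the body may have slipped on the lift. I measure how far the underside is off the bench.

Run:
```python
from h import *
s,d=cam("scene"),cam("side"); g=get_state(); print(g["tool_pos"],g["force"],g["grip_width"],g["clock"])
p=g["tool_pos"]
for z in (0,.01,.02,.03): print(z,proj(d,[p[0],p[1]+.019*.99,z]),proj(s,[p[0]-.018,p[1]-.005,z]), proj(d,[p[0],p[1],z+.07]))
print("tips",proj(d,[p[0],p[1],p[2]-.017]))
for dd,(x,y) in ((d,(292,100)),(s,(392,210))):
    gr=cv2.cvtColor(dd["frame"],cv2.COLOR_RGB2GRAY); print(dd["n"],[(r,gr[r,x]) for r in range(y,y+70,2)])
```

```text
[ 0.55577762 -0.21873121  0.07385673] [ 0.25122607 -0.19643786 -4.91507171] 0.02202222199841659 5.6833
0 [[290.06649705 155.74517153]] [[385.25272442 255.63519542]] [[290.53594486 126.49075684]]
0.01 [[289.97681431 152.32874542]] [[386.08577538 252.60401711]] [[290.44639797 122.82456912]]
0.02 [[289.88618181 148.87613881]] [[386.93222181 249.52409744]] [[290.35587721 119.11850989]]
0.03 [[289.79458439 145.38677392]] [[387.79238941 246.39425123]] [[290.26436662 115.37192516]]
tips [[290.6521838  131.24975812]]
side [(100, np.uint8(40)), (102, np.uint8(43)), (104, np.uint8(43)), (106, np.uint8(44)), (108, np.uint8(43)), (110, np.uint8(43)), (112, np.uint8(44)), (114, np.uint8(44)), (116, np.uint8(44)), (118, np.uint8(46)), (120, np.uint8(47)), (122, np.uint8(46)), (124, np.uint8(48)), (126, np.uint8(112)), (128, np.uint8(156)), (130, np.uint8(107)), (132, np.uint8(103)), (134, np.uint8(103)), (136, np.uint8(103)), (138, np.uint8(102)), (140, np.uint8(104)), (142, np.uint8(101)), (144, np.uint8(120)), (146, np.uint8(203)), (148, np.uint8(212)), (150, np.uint8(212)), (152, np.uint8(213))
[... 244 characters left out ...]
)), (216, np.uint8(63)), (218, np.uint8(71)), (220, np.uint8(66)), (222, np.uint8(76)), (224, np.uint8(80)), (226, np.uint8(68)), (228, np.uint8(76)), (230, np.uint8(192)), (232, np.uint8(132)), (234, np.uint8(136)), (236, np.uint8(131)), (238, np.uint8(131)), (240, np.uint8(127)), (242, np.uint8(124)), (244, np.uint8(125)), (246, np.uint8(143)), (248, np.uint8(217)), (250, np.uint8(213)), (252, np.uint8(209)), (254, np.uint8(210)), (256, np.uint8(212)), (258, np.uint8(214)), (260, np.uint8(210)), (262, np.uint8(211)), (264, np.uint8(214)), (266, np.uint8(213)), (268, np.uint8(213)), (270, np.uint8(211)), (272, np.uint8(217)), (274, np.uint8(213)), (276, np.uint8(215)), (278, np.uint8(214))]
```

Run:
```python
from h import *
np.set_printoptions(precision=4,suppress=True)
s,d,w=cam("scene"),cam("side"),cam("wrist")
for a in ((381,215),(400,222)):
    for b in ((282,123),(295,126)): print(a,b,tri(s,a,d,b))
im=np.zeros((600,800,3),np.uint8)
im[:,:400]=cv2.resize(s["frame"][175:265,355:415],(400,600),interpolation=2); im[:,400:]=cv2.resize(d["frame"][75:165,260:320],(400,600),interpolation=2)
cv2.imwrite("pics/c2.png",im[:,:,::-1])
```

```text
(381, 215) (282, 123) (array([ 0.5676, -0.192 ,  0.0907]), np.float64(0.011332366883856665))
(381, 215) (295, 126) (array([ 0.5447, -0.1904,  0.0963]), np.float64(0.011571729277920084))
(400, 222) (282, 123) (array([ 0.578 , -0.2301,  0.0715]), np.float64(0.0018428414487070318))
(400, 222) (295, 126) (array([ 0.5538, -0.2273,  0.0781]), np.float64(0.025192037573741145))
```

View pics/c2.png

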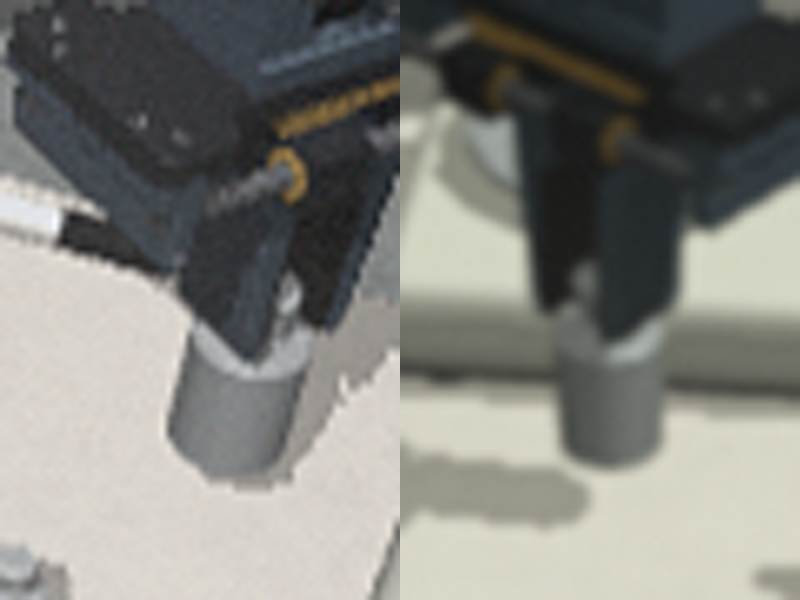

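The enlarged view shows both tips on the shoulder with the jaws closed on the knob. The tips are therefore higher than the tool reading implies, so I triangulate the finger corners to calibrate this.

Run:
```python
from h import *
np.set_printoptions(precision=4,suppress=True)
s,d=cam("scene"),cam("side"); p=get_state()["tool_pos"]; print(p)
print("B",tri(s,(382.75,216.25),d,(290.75,126.75))); print("A",tri(s,(392.5,229),d,(302,121.5)))
print("A2",tri(s,(392.5,229),d,(290.75,126.75)))
print("bottom tri", tri(s,(355+.15*235,175+.15*440),d,(260+.15*215,75+.15*432)))
```

```text
[ 0.5562 -0.2189  0.0743]
B (array([ 0.5538, -0.1941,  0.0892]), np.float64(0.007445346062348069))
A (array([ 0.5312, -0.2231,  0.0851]), np.float64(0.005635459784577334))
A2 (array([ 0.5556, -0.2218,  0.067 ]), np.float64(0.000609334618748457))
bottom tri (array([ 0.5539, -0.2235,  0.0308]), np.float64(0.0023974098577634133))
```

The tips sit at about z 0.08 with the tool at 0.074. That is roughly 20 mm higher than stated, and it agrees with both fingers resting on the shoulder (0.03+0.048). I set the weight down and re-grip it lower, round the body.

Emit:
arm_command(
  series=[
    [0,0,-0.01,0,-1],
    [0,0,-0.01,0,-1],
    [0,0,-0.005,0,-1],
    [0,0,-0.003,0,-1],
    [0,0,-0.0015,0,-1],
    [0,0,0,0,-1],
    [0,0,0,0,-1],
  ],
)

```text
clock: 6.52
tool_pos: [0.5565, -0.219, 0.0452]
tcp_rot: [3.141, -0.0, 0.956]
force: [0.3, 0.3, -5.2]
grip_width: 0.0218
grip_force: 30.0
```

Emit:
arm_command(
  series=[
    [0,0,-0.0005,0,-1],
    [0,0,-0.0005,0,-1],
    [0,0,0,0,-0.4],
    [0,0,0,0,-0.2],
    [0,0,0,0,0],
    [0,0,0,0,0.2],
    [0,0,0,0,0.3],
    [0,0,0,0,0.3],
    [0,0,0,0,0.3],
    [0,0,0,0,0.3],
  ],
)

```text
clock: 7.35
tool_pos: [0.5564, -0.219, 0.0442]
tcp_rot: [-3.142, 0.0, 0.956]
force: [-0.1, 0.6, -0.5]
grip_width: 0.059
grip_force: 0.0
```

Emit:
arm_command(
  series=[
    [0,0,-0.008,0,0.3],
    [0,0,-0.006,0,0.3],
    [0,0,-0.004,0,0.3],
    [0,0,-0.002,0,0.3],
    [0,0,0,0,0.3],
    [0,0,0,0,0],
    [0,0,0,0,-0.3],
    [0,0,0,0,-1],
    [0,0,0,0,-1],
    [0,0,0,0,-1],
    [0,0,0,0,-1],
  ],
  grip_force=30,
)

```text
clock: 8.27
tool_pos: [0.5566, -0.2191, 0.0245]
tcp_rot: [3.141, -0.0, 0.956]
force: [-0.1, 0.1, 1.8]
grip_width: 0.0354
grip_force: 30.0
```

The grip reads 35 mm, so it now holds the body. Lift and carry to seat_500.

Emit:
arm_command(
  series=[
    [0,0,0.01,0,-1],
    [0,0,0.02,0,-1],
    [0,0,0.025,0,-1],
    [0,0.01,0.025,0,-1],
    [0.0014,0.02,0.01,0,-1],
    [0.0014,0.035,0,0,-1],
    [0.0014,0.035,0,0,-1],
    [0.0014,0.035,0,0,-1],
    [0.0014,0.035,0,0,-1],
    [0.0014,0.035,0,0,-1],
    [0.0014,0.035,0,0,-1],
    [0.0014,0.035,0,0,-1],
    [0.0014,0.035,0,0,-1],
    [0.0014,0.035,0,0,-1],
    [0.0014,0.035,0,0,-1],
    [0.0014,0.035,0,0,-1],
    [0.0014,0.035,0,0,-1],
    [0.0014,0.035,0,0,-1],
    [0,0.015,0,0,-1],
    [0,0,0,0,-1],
  ],
)

```text
clock: 9.93
tool_pos: [0.5756, 0.2839, 0.1145]
tcp_rot: [-3.141, -0.0, 0.959]
force: [-0.5, -0.6, -5.6]
grip_width: 0.0359
grip_force: 30.0
```

Emit:
arm_command(
  series=[
    [0,0,0,0,-1],
    [0,0,0,0,-1],
  ],
)

```text
clock: 10.1
tool_pos: [0.5755, 0.2803, 0.1141]
tcp_rot: [-3.141, 0.001, 0.956]
force: [-0.7, -0.9, -5.1]
grip_width: 0.0355
grip_force: 30.0
```

Emit:
arm_command(
  series=[
    [0,0,-0.02,0,-1],
    [0,0,-0.02,0,-1],
    [0,0,-0.015,0,-1],
    [0,0,-0.01,0,-1],
    [0,0,-0.006,0,-1],
    [0,0,-0.004,0,-1],
    [0,0,-0.003,0,-1],
    [0,0,-0.002,0,-1],
    [0,0,-0.001,0,-1],
    [0,0,-0.001,0,-1],
    [0,0,0,0,-1],
    [0,0,0,0,-1],
  ],
)

```text
clock: 11.1
tool_pos: [0.5762, 0.2811, 0.0325]
tcp_rot: [3.141, -0.0, 0.956]
force: [0.1, 0.5, -4.7]
grip_width: 0.0358
grip_force: 30.0
```

Emit:
arm_command(
  series=[
    [0,0,-0.001,0,-1],
    [0,0,-0.001,0,-1],
    [0,0,-0.0005,0,-1],
    [0,0,0,0,-1],
  ],
)

```text
clock: 11.43
tool_pos: [0.5763, 0.2812, 0.0305]
tcp_rot: [3.142, -0.0, 0.956]
force: [-2.4, -1.3, 5.3]
grip_width: 0.0361
grip_force: 30.0
```

Emit:
arm_command(
  series=[
    [0,0,0,0,-0.1],
    [0,0,0,0,0.1],
    [0,0,0,0,0.3],
    [0,0,0,0,0.3],
    [0,0,0,0,0.3],
    [0,0,0.02,0,0.3],
    [0,0,0.03,0,0.3],
    [0,0,0.03,0,0.3],
    [-0.0084,-0.0326,0,0,0.3],
    [-0.0084,-0.0326,0,0,0.2],
    [-0.0084,-0.0326,0,0,0.2],
    [-0.0084,-0.0326,0,0,0.2],
    [-0.0084,-0.0326,0,0,0.2],
    [-0.0084,-0.0326,0,0,0.2],
    [-0.0084,-0.0326,0,0,0.2],
    [-0.0084,-0.0326,0,0,0.2],
    [-0.0084,-0.0326,0,0,0.2],
    [-0.0084,-0.0326,0,0,0.2],
    [-0.0084,-0.0326,0,0,0.2],
  ],
)

```text
clock: 13.02
tool_pos: [0.483, -0.0791, 0.1099]
tcp_rot: [3.141, -0.0, 0.956]
force: [0.9, 0.3, -0.6]
grip_width: 0.0549
grip_force: 0.0
```

Emit:
arm_command(
  series=[
    [0,0,0,0,0.2],
    [0,0,0,0,0.2],
    [0,0,0,0,0.2],
  ],
)

```text
clock: 13.27
tool_pos: [0.4838, -0.0775, 0.1098]
tcp_rot: [3.141, -0.0, 0.955]
force: [1.1, 1.0, -1.0]
grip_width: 0.0549
grip_force: 0.0
```

Run:
```python
from h import *
w,s,d=cam("wrist"),cam("scene"),cam("side"); print(get_state()["tool_pos"])
im=np.zeros((600,800,3),np.uint8); im[:420,:560]=w["frame"]; im[:200,560:]=cv2.resize(d["frame"][240:340,210:330],(240,200)); im[200:400,560:]=cv2.resize(s["frame"][150:230,180:276],(240,200))
cv2.imwrite("pics/c3.png",im[:420,:,::-1])
```

```text
[ 0.48384569 -0.07671253  0.10970278]
```

View pics/c3.png

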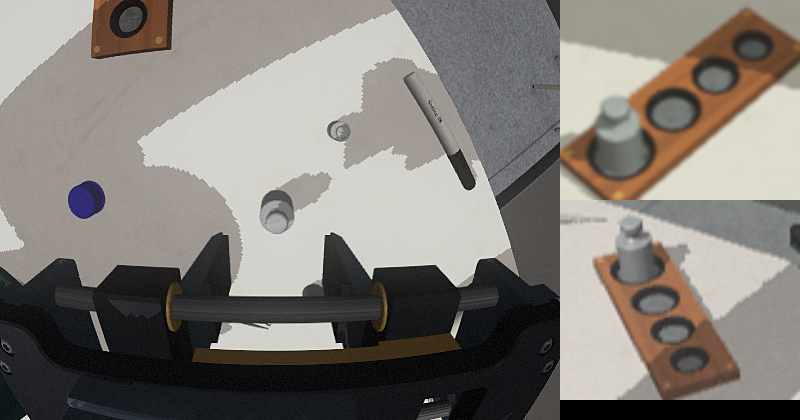

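500 stands upright in the big seat, and 200 is centred between the fingers at (277,215). I descend on it.

Emit:
arm_command(
  series=[
    [0,0,-0.025,0,0.2],
    [0,0,-0.025,0,0.2],
    [0,0,-0.02,0,0.2],
    [0,0,-0.012,0,0.2],
    [0,0,-0.007,0,0.2],
    [0,0,-0.004,0,0.2],
    [0,0,-0.002,0,0.2],
    [0,0,0,0,0.2],
    [0,0,0,0,0],
    [0,0,0,0,-0.2],
    [0,0,0,0,-0.4],
    [0,0,0,0,-1],
    [0,0,0,0,-1],
    [0,0,0,0,-1],
    [0,0,0,0,-1],
  ],
  grip_force=25,
)

```text
clock: 14.67
tool_pos: [0.4839, -0.0777, 0.015]
tcp_rot: [3.141, -0.0, 0.956]
force: [-0.9, -0.7, 6.1]
grip_width: 0.027
grip_force: 25.0
```

Emit:
arm_command(
  series=[
    [0,0,0.01,0,-1],
    [0,0,0.02,0,-1],
    [0,0,0.025,0,-1],
    [0,0,0.025,0,-1],
    [0,0,0.02,0,-1],
    [0.0028,0.0155,0,0,-1],
    [0.0055,0.0309,0,0,-1],
    [0.0055,0.0309,0,0,-1],
    [0.0055,0.0309,0,0,-1],
    [0.0055,0.0309,0,0,-1],
    [0.0055,0.0309,0,0,-1],
    [0.0055,0.0309,0,0,-1],
    [0.0055,0.0309,0,0,-1],
    [0.0055,0.0309,0,0,-1],
    [0.0055,0.0309,0,0,-1],
    [0.0027,0.015,0,0,-1],
    [0,0,0,0,-1],
    [0,0,0,0,-1],
    [0,0,0,0,-1],
  ],
)

```text
clock: 16.25
tool_pos: [0.5381, 0.2303, 0.1147]
tcp_rot: [-3.141, 0.001, 0.956]
force: [-0.3, 0.1, -2.7]
grip_width: 0.027
grip_force: 25.0
```

Emit:
arm_command(
  series=[
    [0,0,-0.025,0,-1],
    [0,0,-0.025,0,-1],
    [0,0,-0.015,0,-1],
    [0,0,-0.01,0,-1],
    [0,0,-0.006,0,-1],
    [0,0,-0.004,0,-1],
    [0,0,-0.003,0,-1],
    [0,0,-0.002,0,-1],
    [0,0,-0.001,0,-1],
    [0,0,-0.001,0,-1],
    [0,0,0,0,-1],
    [0,0,0,0,-1],
  ],
)

```text
clock: 17.25
tool_pos: [0.5388, 0.2311, 0.023]
tcp_rot: [3.141, -0.0, 0.956]
force: [0.8, -0.2, -2.4]
grip_width: 0.0271
grip_force: 25.0
```

Emit:
arm_command(
  series=[
    [0,0,-0.001,0,-1],
    [0,0,-0.0005,0,-1],
    [0,0,0,0,-1],
    [0,0,0,0,-1],
  ],
)

```text
clock: 17.58
tool_pos: [0.5386, 0.231, 0.0212]
tcp_rot: [-3.142, 0.0, 0.956]
force: [-0.1, -0.4, -1.7]
grip_width: 0.027
grip_force: 25.0
```

Emit:
arm_command(
  series=[
    [0,0,-0.0005,0,-1],
    [0,0,0,0,-0.3],
    [0,0,0,0,-0.1],
    [0,0,0,0,0.1],
    [0,0,0,0,0.1],
    [0,0,0,0,0.1],
    [0,0,0.02,0,0.1],
    [0,0,0.035,0,0.1],
    [0,0,0.035,0,0.1],
    [-0.0066,-0.0341,0,0,0.1],
    [-0.0066,-0.0341,0,0,0.1],
    [-0.0066,-0.0341,0,0,0.1],
    [-0.0066,-0.0341,0,0,0.1],
    [-0.0066,-0.0341,0,0,0.1],
    [-0.0066,-0.0341,0,0,0.1],
    [-0.0066,-0.0341,0,0,0.1],
    [-0.0066,-0.0341,0,0,0.1],
    [-0.0066,-0.0341,0,0,0.1],
    [-0.0066,-0.0341,0,0,0.1],
    [-0.0066,-0.0341,0,0,0.1],
  ],
)

```text
clock: 19.25
tool_pos: [0.4654, -0.1457, 0.1109]
tcp_rot: [3.141, -0.0, 0.956]
force: [1.5, 0.1, 0.3]
grip_width: 0.05
grip_force: 0.0
```

Emit:
arm_command(
  series=[
    [-0.0066,-0.0341,0,0,0.1],
    [0,0,0,0,0.1],
    [0,0,0,0,0.1],
    [0,0,0,0,0.1],
  ],
  grip_force=20,
)

```text
clock: 19.58
tool_pos: [0.4593, -0.1781, 0.1107]
tcp_rot: [-3.141, -0.0, 0.955]
force: [-0.2, -0.6, 0.2]
grip_width: 0.0499
grip_force: 0.0
```

Emit:
arm_command(
  series=[
    [0,0,-0.025,0,0.1],
    [0,0,-0.025,0,0.1],
    [0,0,-0.02,0,0.1],
    [0,0,-0.014,0,0.1],
    [0,0,-0.008,0,0.1],
    [0,0,-0.004,0,0.1],
    [0,0,-0.0025,0,0.1],
    [0,0,0,0,0.1],
    [0,0,0,0,-0.1],
    [0,0,0,0,-0.3],
    [0,0,0,0,-0.5],
    [0,0,0,0,-1],
    [0,0,0,0,-1],
    [0,0,0,0,-1],
    [0,0,0,0,-1],
  ],
)

```text
clock: 20.83
tool_pos: [0.4596, -0.1783, 0.0125]
tcp_rot: [3.141, -0.0, 0.956]
force: [-0.7, 0.4, 5.6]
grip_width: 0.021
grip_force: 20.0
```

Emit:
arm_command(
  series=[
    [0,0,0.01,0,-1],
    [0,0,0.02,0,-1],
    [0,0,0.025,0,-1],
    [0,0,0.025,0,-1],
    [0,0,0.02,0,-1],
    [0.0015,0.0112,0,0,-1],
    [0.0042,0.0322,0,0,-1],
    [0.0042,0.0322,0,0,-1],
    [0.0042,0.0322,0,0,-1],
    [0.0042,0.0322,0,0,-1],
    [0.0042,0.0322,0,0,-1],
    [0.0042,0.0322,0,0,-1],
    [0.0042,0.0322,0,0,-1],
    [0.0042,0.0322,0,0,-1],
    [0.0042,0.0322,0,0,-1],
    [0.0042,0.0322,0,0,-1],
    [0.0042,0.0322,0,0,-1],
    [0,0,0,0,-1],
    [0,0,0,0,-1],
    [0,0,0,0,-1],
  ],
)

```text
clock: 22.5
tool_pos: [0.5063, 0.1871, 0.1117]
tcp_rot: [-3.141, 0.001, 0.956]
force: [-0.4, -0.7, -0.1]
grip_width: 0.0207
grip_force: 20.0
```

Emit:
arm_command(
  series=[
    [0,0,-0.025,0,-1],
    [0,0,-0.025,0,-1],
    [0,0,-0.015,0,-1],
    [0,0,-0.01,0,-1],
    [0,0,-0.006,0,-1],
    [0,0,-0.004,0,-1],
    [0,0,-0.003,0,-1],
    [0,0,-0.002,0,-1],
    [0,0,-0.001,0,-1],
    [0,0,-0.001,0,-1],
    [0,0,0,0,-1],
    [0,0,0,0,-1],
    [0,0,-0.001,0,-1],
    [0,0,-0.0005,0,-1],
    [0,0,0,0,-1],
  ],
)

```text
clock: 23.75
tool_pos: [0.507, 0.1872, 0.0187]
tcp_rot: [-3.142, 0.0, 0.956]
force: [-0.7, 0.7, -0.6]
grip_width: 0.0211
grip_force: 20.0
```

Emit:
arm_command(
  series=[
    [0,0,-0.0005,0,-1],
    [0,0,0,0,-0.5],
    [0,0,0,0,-0.3],
    [0,0,0,0,-0.1],
    [0,0,0,0,0],
    [0,0,0,0,0],
    [0,0,0.02,0,0],
    [0,0,0.035,0,0],
    [0,0,0.035,0,0],
    [0.0074,-0.0298,0,0,0],
    [0.0074,-0.0298,0,0,0],
    [0.0074,-0.0298,0,0,0],
    [0.0074,-0.0298,0,0,0],
    [0.0074,-0.0298,0,0,0],
    [0.0074,-0.0298,0,0,0],
    [0.0074,-0.0298,0,0,0],
    [0.0074,-0.0298,0,0,0],
    [0,0,0,0,0],
    [0,0,0,0,0],
    [0,0,0,0,0],
  ],
  grip_force=12,
)

```text
clock: 25.42
tool_pos: [0.566, -0.051, 0.1081]
tcp_rot: [-3.141, 0.0, 0.955]
force: [-0.2, 0.1, 0.1]
grip_width: 0.0454
grip_force: 0.0
```

Run:
```python
from h import *
w,s,d=cam("wrist"),cam("scene"),cam("side"); print(get_state()["tool_pos"])
im=np.zeros((420,800,3),np.uint8); im[:,:560]=w["frame"]; im[:200,560:]=cv2.resize(d["frame"][240:340,210:330],(240,200)); im[200:400,560:]=cv2.resize(s["frame"][150:230,180:276],(240,200))
cv2.imwrite("pics/c4.png",im[:,:,::-1])
```

```text
[ 0.56601803 -0.0502656   0.10817694]
```

View pics/c4.png

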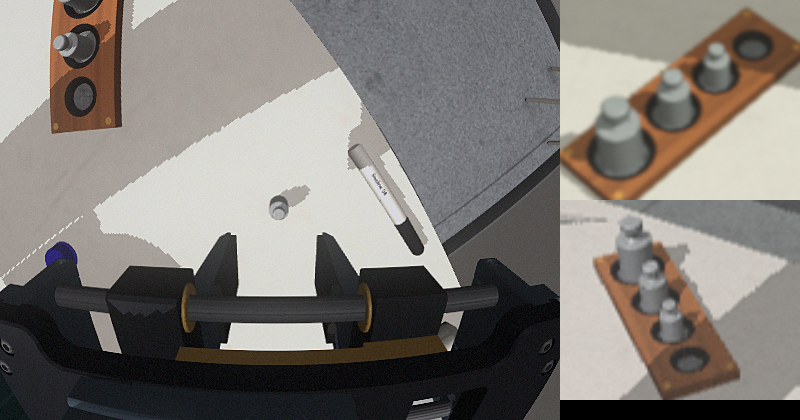

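Three weights are seated upright, and 50 is centred between the fingers at (278,208). I descend on it.

Emit:
arm_command(
  series=[
    [0,-0.001,-0.025,0,0],
    [0,0,-0.025,0,0],
    [0,0,-0.02,0,0],
    [0,0,-0.014,0,0],
    [0,0,-0.008,0,0],
    [0,0,-0.005,0,0],
    [0,0,-0.003,0,0],
    [0,0,0,0,0],
    [0,0,0,0,-0.2],
    [0,0,0,0,-0.4],
    [0,0,0,0,-0.6],
    [0,0,0,0,-1],
    [0,0,0,0,-1],
    [0,0,0,0,-1],
    [0,0,0,0,-1],
  ],
  grip_force=12,
)

```text
clock: 26.82
tool_pos: [0.5666, -0.0523, 0.0084]
tcp_rot: [3.141, -0.0, 0.956]
force: [0.7, -0.0, 2.7]
grip_width: 0.0138
grip_force: 12.0
```

Emit:
arm_command(
  series=[
    [0,0,0.005,0,-1],
    [0,0,0.01,0,-1],
    [0,0,0.01,0,-1],
    [0,0,0,0,-1],
    [0,0,0,0,-1],
  ],
)

```text
clock: 27.23
tool_pos: [0.5669, -0.0523, 0.0343]
tcp_rot: [3.14, -0.001, 0.956]
force: [0.2, -0.2, -0.3]
grip_width: 0.0136
grip_force: 12.0
```

Run:
```python
from h import *
w,s,d=cam("wrist"),cam("scene"),cam("side"); g=get_state();print(g["tool_pos"],g["grip_width"])
im=np.zeros((450,780,3),np.uint8); im[:,:300]=cv2.resize(s["frame"][180:240,300:340],(300,450),interpolation=2); im[:,300:600]=cv2.resize(d["frame"][150:210,256:296],(300,450),interpolation=2)
im[:270,600:]=cv2.resize(w["frame"][220:310,250:310],(180,270),interpolation=2)
cv2.imwrite("pics/c5.png",im[:,:,::-1])
```

```text
[ 0.56612144 -0.05219217  0.03310531] 0.01362543534383123
```

View pics/c5.png

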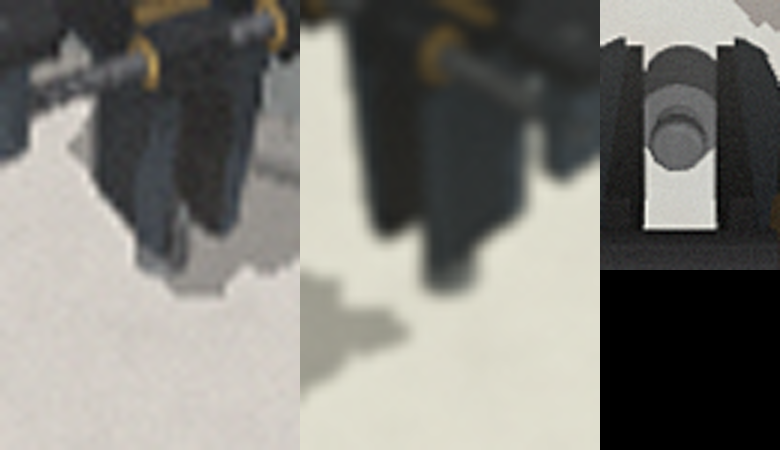

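The weight is held upright round its body. I carry it to seat_50.

Emit:
arm_command(
  series=[
    [0,0,0.025,0,-1],
    [0,0,0.025,0,-1],
    [0,0,0.025,0,-1],
    [-0.0127,0.0284,0,0,-1],
    [-0.0127,0.0284,0,0,-1],
    [-0.0127,0.0284,0,0,-1],
    [-0.0127,0.0284,0,0,-1],
    [-0.0127,0.0284,0,0,-1],
    [-0.0127,0.0284,0,0,-1],
    [-0.0127,0.0284,0,0,-1],
    [0,0,0,0,-1],
    [0,0,0,0,-1],
    [0,0,0,0,-1],
  ],
)

```text
clock: 28.47
tool_pos: [0.4775, 0.1464, 0.1081]
tcp_rot: [-3.142, 0.0, 0.956]
force: [0.2, 0.2, -0.8]
grip_width: 0.0135
grip_force: 12.0
```

Emit:
arm_command(
  series=[
    [0,0,-0.025,0,-1],
    [0,0,-0.025,0,-1],
    [0,0,-0.015,0,-1],
    [0,0,-0.01,0,-1],
    [0,0,-0.006,0,-1],
    [0,0,-0.004,0,-1],
    [0,0,-0.003,0,-1],
    [0,0,-0.002,0,-1],
    [0,0,-0.001,0,-1],
    [0,0,-0.001,0,-1],
    [0,0,0,0,-1],
    [0,0,0,0,-1],
    [0,0,-0.0005,0,-1],
    [0,0,-0.0005,0,-1],
    [0,0,0,0,-1],
  ],
)

```text
clock: 29.72
tool_pos: [0.4774, 0.1466, 0.0152]
tcp_rot: [3.142, -0.0, 0.956]
force: [0.3, 0.5, -1.1]
grip_width: 0.0138
grip_force: 12.0
```

Release, rise and back off, then check.

Emit:
arm_command(
  series=[
    [0,0,-0.0005,0,-1],
    [0,0,0,0,-0.6],
    [0,0,0,0,-0.4],
    [0,0,0,0,-0.2],
    [0,0,0,0,0],
    [0,0,0,0,0],
    [0,0,0.01,0,0],
    [0,0,0.025,0,0],
    [0,0,0.035,0,0],
    [0,0,0.035,0,0],
    [0,0,0.035,0,0],
    [-0.01,-0.03,0,0,0],
    [-0.01,-0.03,0,0,0],
    [-0.01,-0.03,0,0,0],
    [0,0,0,0,0],
    [0,0,0,0,0],
  ],
)

```text
clock: 31.05
tool_pos: [0.4472, 0.0557, 0.1555]
tcp_rot: [3.141, -0.001, 0.954]
force: [0.3, 0.4, 0.6]
grip_width: 0.0459
grip_force: 0.0
```

Run:
```python
from h import *
w,s,d=cam("wrist"),cam("scene"),cam("side"); print(get_state()["tool_pos"])
for n,P in zip((500,200,100,50),[(.5751,.2811,.076),(.5387,.2309,.06),(.507,.1872,.05),(.4775,.1467,.037)]): print(n,proj(w,P)[0].round(1))
im=np.zeros((600,800,3),np.uint8); im[:420,:440]=w["frame"][:,60:500]; im[:300,440:]=cv2.resize(d["frame"][240:340,210:330],(360,300)); im[300:,440:]=cv2.resize(s["frame"][150:230,180:276],(360,300))
cv2.imwrite("pics/c6.png",im[:,:,::-1])
```

```text
[0.4478353  0.05713473 0.15510608]
500 [245.8 -78.3]
200 [245.3 -12.1]
100 [245.2  47.8]
50 [246.  103.8]
```

View pics/c6.png

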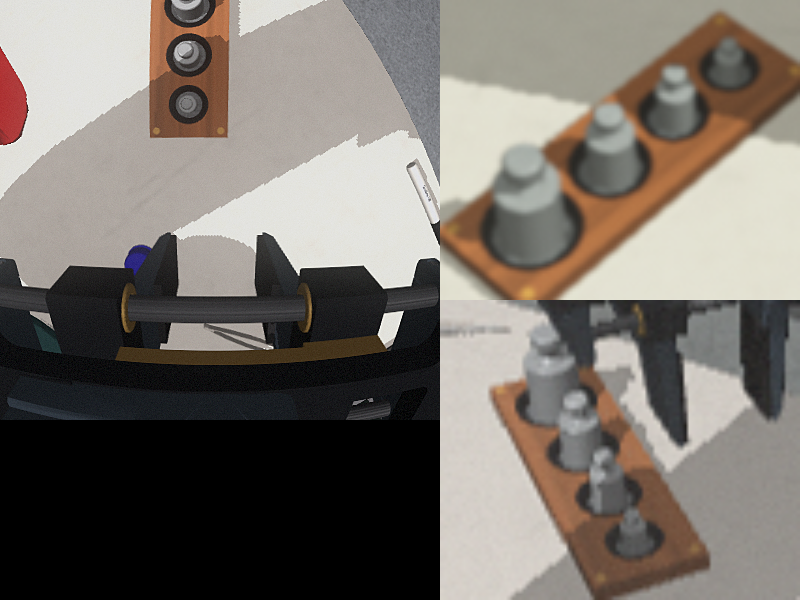

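All four weights stand upright and centred in their own seats, with rim showing all round. The 100 and 50 knobs are at (186,50) and (187,104) in the crop, about where projected, and the tweezers and marker have not been touched.

```bash
python3 -c "
from station import hand_in
print(hand_in())"
```

```text
the job is handed in; nothing more can be done
None
```

I handed the job in at about 31 s of the 93 s limit: all four weights stand upright in their own seats in size order, and the tweezers and marker were not touched; the 500 g weight was first caught by its knob, so I set it down and re-gripped it round the body, and no verdict came back.

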